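# Measure a shoe raise with the sprung-foot thickness gauge

## Task

Measure the thickness of the cork shoe raise: lift it out of the rack, lay it flat on the gauge's plate with one end in the mouth of the channel and let go, then take it again near its free end, slide it fully home against the blue stop and let go. Only then lower the gauge's red handle all the way down, so that its sprung foot sits on the raise and shows the thickness, and leave it down. Leave the white raise and the other things on the table where they are.

Things in the scene. Friction and masses are not known exactly. Their poses are not given: they have to be found in the camera images.
- cork_raise: The part to measure: a straight flat slab of tan cork on a thin black rubber sole, 200 long (own x) x 46 wide (own y) x 26 mm thick (own z, up), about 120 g. Origin: centre of its underside. Both ends are alike. It starts flat in one of the two lanes of the rack (which lane varies).
- rack: Fixed white tray, 220 (x) x 180 (y) mm, floor 6 mm thick, origin under its centre. Two lanes along its x, centre lines at y = +45 and -45 mm. Blue walls 24 mm above the floor enclose both ends of each raise (3 mm play at the sides, 5 mm at the ends); only the middle 96 mm of a raise is open for a grip across its width. Lift straight up.
- white_raise: Bystander: white plastic raise, 200 x 46 x 19 mm, in the other lane of the rack. Origin: centre of its underside.
- gauge: Fixed thickness gauge. Grey base plate 10 mm thick, x from -170 to 120 mm, y from -60 to 60 mm; origin on its underside, +x points into the channel. A raise fully home has its centre at x = -25 mm. A steel column stands behind the stop at x = 87 to 111 mm, up to 198 mm above the table. The white head overhangs the channel round x = 10 mm.
- channel_mouth (a point): Middle of the channel's mouth, on the plate top, at gauge x = -73 mm. Aluminium fences 22 mm high flare in from here (half width 37 mm) to x = -55 mm, then run straight to the stop with inner faces 27 mm either side of the centre line: 4 mm play each side of a raise, no room for fingers. The plate is open from x = -170 mm to the mouth.
- channel_stop (a point): Foot of the upright blue stop's face that closes the channel, on the plate top (10 mm above the table), at gauge x = 75 mm. The stop is 40 mm high.
- gauge_grip (a point): Centre of the top face of the red handle on the gauge head: a fin 50 mm long (gauge x), 18 mm thick (gauge y) and 40 mm tall below this point, at gauge x = 10, y = 0 mm; 205 mm above the table when the head is fully raised, 145 mm when fully lowered. Under the fin is the white head, 42 x 42 x 50 mm.
- gauge_sole (a point): Centre of the underside of the round steel foot (24 mm across) that hangs from the head on a sprung rod; at gauge x = 10, y = 0 mm. Head fully raised: 70 mm above the table; head fully lowered with nothing under it: on the plate (10 mm above the table).
- gauge_head (a joint): How far the head has been lowered down the column, m: 0 = fully raised, 0.060 = fully down on its end stop. It slides stiffly (3 to 6 N of push down) and stays where it is left. Starts near the top (0 to 0.015).
- gauge_foot (a joint): The gauge's reading: how far the sprung foot is pushed up into the head, m; 0 when free (range 0 to 0.040, soft spring under 2 N). With the head fully down it equals the thickness of the part under the foot: 0.026 for the cork raise.
- biscuits: Bystander: white plate (170 mm across, 44 mm high with its biscuits).
- mug: Bystander: white mug, 84 mm across, 85 mm tall.
- beaker: Bystander: white cup, 76 mm across, 80 mm tall.
- pills: Bystander: white pill jar, 48 mm across, 75 mm tall.
- vial: Bystander: orange pill vial with white cap, 32 mm across, 80 mm tall.
Mind the look-alikes: they are no part of the job. Of the things shaped like the cork_raise, the tan one is meant.

How it is judged (in metres and radians):
On the way, in this order (a step that is already met when the one before it is completed fails the run):
1. the cork raise lies flat on the gauge's plate, in line with the channel (within 0.1 rad and 10 mm), one end in its mouth, and is let go (angle between cork_raise's own z axis and vertical below 0.06 rad and angle between the x axis of cork_raise and the x axis of gauge, either way round below 0.1 rad and y of cork_raise in the frame of gauge between -0.01 and 0.01 m and z of cork_raise in the frame of gauge between 0.006 and 0.014 m and x of cork_raise in the frame of gauge between -0.165 and -0.04 m and contact force between cork_raise and the fingers below 0.2 N and linear speed of cork_raise below 0.02 m/s), for 0.2 s.
2. the cork raise is gripped again away from its middle (more than 35 mm from its centre) ((x of the grasp point in the frame of cork_raise above 0.035 m or x of the grasp point in the frame of cork_raise below -0.035 m) and contact force between cork_raise and the fingers above 1 N), for 0.1 s.
3. the cork raise is fully home against the stop (within 5 mm), let go, with the gauge head still up (lowered less than 30 mm) (angle between cork_raise's own z axis and vertical below 0.06 rad and angle between the x axis of cork_raise and the x axis of gauge, either way round below 0.1 rad and y of cork_raise in the frame of gauge between -0.01 and 0.01 m and z of cork_raise in the frame of gauge between 0.006 and 0.014 m and x of cork_raise in the frame of gauge between -0.03 and -0.02 m and contact force between cork_raise and the fingers below 0.2 N and linear speed of cork_raise below 0.02 m/s and value of joint gauge_head below 0.03 m), for 0.2 s.
At the end, for the whole second after the job is handed in: The cork raise lies flat in the channel, fully home against the stop (within 5 mm), at rest and let go; the gauge head is all the way down (over 57 mm) and its sprung foot reads 26 mm within 2 mm; the white raise is where it was (within 15 mm) (angle between cork_raise's own z axis and vertical below 0.06 rad and angle between the x axis of cork_raise and the x axis of gauge, either way round below 0.1 rad and y of cork_raise in the frame of gauge between -0.01 and 0.01 m and z of cork_raise in the frame of gauge between 0.006 and 0.014 m and x of cork_raise in the frame of gauge between -0.03 and -0.02 m and contact force between cork_raise and the fingers below 0.2 N and linear speed of cork_raise below 0.02 m/s and value of joint gauge_head above 0.057 m and value of joint gauge_foot between 0.024 and 0.028 m and distance of white_raise from where it was at the start of the episode below 0.015 m); the robot touches nothing.
It fails at once if the white raise is moved more than 15 mm, or another bystander more than 30 mm (distance of white_raise from where it was at the start of the episode above 0.015 m or distance of any of biscuits, mug, beaker, pills, vial from where it was at the start of the episode above 0.03 m).
It also fails if it takes over 69 s, if anything falls off the work surface, if the arm or the gripper's body presses on something with over 40 N, if the wrist force passes 120 N, or if a joint passes its speed limit or range.

## Robot

A 6-joint arm with a two-finger parallel gripper is mounted at the origin on the work surface. World frame = base frame: x ahead of the robot, y to its left, z up, the work surface at z = 0. Lengths are in m, angles in degrees, forces in N, time in s.
With the tool pointing down it reaches from about 0.275 to 1 m from the base axis. Payload 8.4 kg.
Tool frame: the origin (TCP) lies on the centre line of the jaws, within the pads' length; the fingertips stand 14 mm ahead of it and the grasp point (between the pads) lies 5 mm behind it; z points along the fingers, y is the line along which they close (so a half turn about z gives the same grasp; the last joint's range is limited). The gripper opens to 85 mm and grips with 20 to 120 N. Pads are 22 mm wide; open, the fingers measure 114 mm over their backs; the gripper's body (76 mm by 85 mm) begins 54 mm behind the grasp point. The pads swing forward as they close: fully open they stand 13 mm farther back than shut.
Start: joints at [-72.044, 20.225, 93.587, -0, 66.188, -0.138], TCP at [0.194, -0.594, 0.245] pointing down, gripper open.
Joint ranges: [-150.9, 150.9], [-52.94, 120.26], [3.33, 152.33], [-74.26, 254.26], [0, 154.13], [-172.89, 172.89]. Speed limits (degrees/s): [127.2, 127.2, 159.86, 180, 180, 180].

## Interface

Orientations are given as a 3x3 rotation matrix whose columns are the frame's x, y, z axes.
In Python, from plant import env, camera gives the robot as it stands.
- The arm moves only by the tool apply_moves, never from a script. Its argument "rows" is text: rows parted by semicolons, each of 7 numbers parted by spaces: the shift along the tool's x, y, z normalised to -1 to 1, where 1 is 500 mm, then the turn, a rotation vector about the tool's x, y, z normalised to -1 to 1, where 1 is pi rad, then the closure, from 0 (fully open) to 1 (shut). A call has 1 to 12 rows; each row is the pose to reach, as a shift and turn from the pose commanded when the call began, along the tool's axes at that moment, turning the shorter way round; what a row does not reach only later rows make up. A row lasts 1/8 s, in which the tool goes at most 62.5 mm and 10.7 degrees, less where a joint would pass 70% of its speed; a pose out of reach is approached as far as the arm can. A call with a number of a shift or a turn outside -1 to 1 is refused whole. A call with a gripper value outside its range is refused whole. The fingers move at their own pace and stop on an object; "newtons" is the grip in N (left out, the last holds). Time passes only in rows, so rows that repeat a pose let the fingers close. It gives the time, the measured TCP pose, the force, the opening and the grip force at its end, in the units of the state.
- env.read_state(): the state, without advancing time (a new reading comes with each control period).
- camera(name): name is "scene" or "top"; returns a dict with "frame" (420x560x3 uint8, blue, green, red), "fx", "fy", "cx", "cy" (pixels), "dist_coeffs" ([k1, k2, p1, p2, k3] as OpenCV has them; the pictures are not rectified), "origin" and "orientation" of the camera in the world. Camera axes: x right, y down, z forward; pixel columns grow to the right and rows downward; lengths in m; the calibration is good to about 2 mm. A picture is of the moment at which its call begins. There is no depth.
- env.finish_job(): hands the job in; it is judged then, once.
The state is a dict: "time_s": time; "q": joint angles; "joint_velocities": joint speeds; "effort": joint torques, N m; "ee_pos": TCP position; "orientation": TCP orientation; "contact_force": force on the tool from outside, world axes, zero at the start; "moment": the same for the moment, N m; "finger_gap": finger opening in m; "grasp_force": force on a finger pad.
Only numpy, scipy, OpenCV 4.12 (cv2) and the standard library are available. Lean on these libraries where they do the work, as an engineer would, in place of code of your own. Each camera call takes 0.05 s, during which the arm holds its last target. There are 200 camera calls.

## Working session

There is one attempt and no reset: what is moved stays moved. The work goes in short steps, Python scripts to look and compute and a tool call to move; the robot and the scene stay as the last step left them, time stands still between calls to the robot, and variables do not carry over. Pictures are saved under pics/ and viewed, at most 10 in all, crops included, and the job is handed in when it is done.

Besides the shell and the picture viewer there is one more tool, called after ">>>" as name(argument=value, ...) on one line, values as JSON. apply_moves: Moves the arm, as the interface text tells. Its arguments: {"type":"object","properties":{"rows":{"type":"string"},"newtons":{"type":"number"}},"required":["rows"]}

```bash
mkdir -p pics; cat > h.py <<'E'
import numpy as np, cv2
from plant import env, camera
def ray(c,u,v):
    K=np.array([[c["fx"],0,c["cx"]],[0,c["fy"],c["cy"]],[0,0,1.]])
    p=cv2.undistortPoints(np.array([[[u,v]]],float),K,np.array(c["dist_coeffs"],float))[0,0]
    return np.array(c["origin"]),np.array(c["orientation"])@np.array([p[0],p[1],1])
def plane(c,u,v,z):
    o,d=ray(c,u,v); return o+d*(z-o[2])/d[2]
def proj(c,P):
    K=np.array([[c["fx"],0,c["cx"]],[0,c["fy"],c["cy"]],[0,0,1.]])
    R=np.array(c["orientation"]).T; 
    return cv2.projectPoints(np.array(P,float).reshape(-1,3),cv2.Rodrigues(R)[0],-R@np.array(c["origin"]),K,np.array(c["dist_coeffs"],float))[0][:,0]
E
python3 - <<'E'
from h import *
for n in("top","scene"):
    c=camera(n); cv2.imwrite(f"pics/{n}0.png",c["frame"]); print(n,c["origin"],np.round(c["orientation"],3).tolist(),c["fx"])
print(env.read_state())
E
```

```text
top [ 0.37087406 -0.01106714  1.38356645] [[0.022, -0.995, 0.095], [-1.0, -0.022, -0.001], [0.004, -0.095, -0.995]] 438.51217955593125
scene [0.98984897 0.50080636 0.69323223] [[-0.677, 0.446, -0.585], [0.736, 0.416, -0.535], [0.005, -0.792, -0.61]] 382.9052434327777
{'time_s': 0.1, 'q': array([-7.20429884e+01,  2.02588186e+01,  9.36243220e+01,  1.38504658e-03,
        6.61878605e+01, -1.37500188e-01]), 'joint_velocities': array([ 0.00390183, -0.10252212, -0.15037148,  0.06394715,  0.00438907,
        0.06626681]), 'effort': array([-3.14058261e-04, -6.06358409e+01, -3.42819142e+01, -3.90325783e-05,
        3.81990918e-03, -8.24414457e-06]), 'ee_pos': array([ 0.19399808, -0.59370357,  0.24463715]), 'orientation': array([[ 9.50548526e-01,  3.10575867e-01, -3.61011824e-04],
       [ 3.10576076e-01, -9.50547787e-01,  1.18565720e-03],
       [ 2.50775225e-05, -1.23914634e-03, -9.99999232e-01]]), 'contact_force': array([-0.13443901,  0.14957423,  0.0593263 ]), 'moment': array([ 0.01606993, -0.00998367, -0.03213158]), 'grasp_force': 0.0, 'finger_gap': 0.08564897423421095}
```

View pics/top0.png

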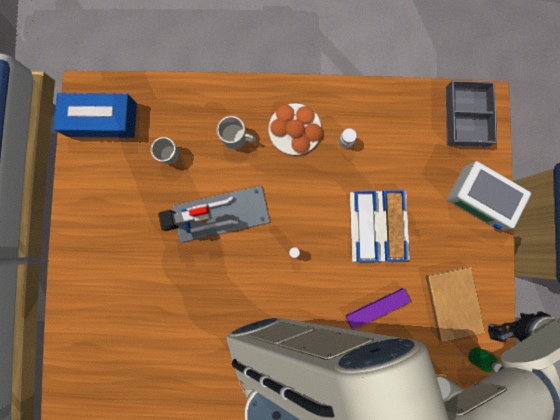

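View pics/scene0.png

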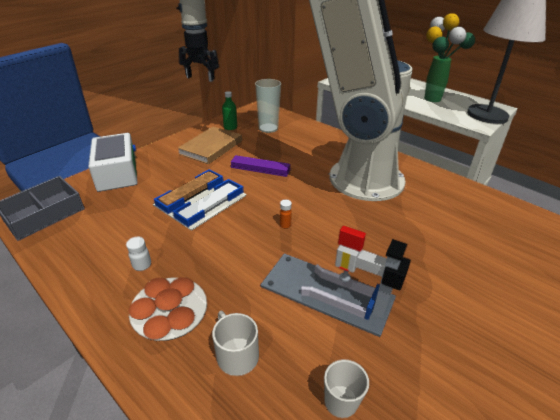

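The top view shows the cork in the right-hand lane around (397,225). The gauge plate spans roughly (180–270, 187–241), with its channel pointing image-left, and the red fin is at (200,211). The vial is at (294,253) and the purple box at (380,308).

```bash
python3 - <<'E'
from h import *
c=camera("top"); f=c["frame"]; hsv=cv2.cvtColor(f,cv2.COLOR_BGR2HSV)
def W(pts,z): return np.array([plane(c,u,v,z)[:2] for u,v in pts])
def rect(P):
    (a,b),(w,h),t=cv2.minAreaRect((P*1000).astype(np.float32)); return np.round([a,b,w,h,t],1)
def roi(m,u0,u1,v0,v1):
    r=np.zeros_like(m); r[v0:v1,u0:u1]=m[v0:v1,u0:u1]; return r
blue=roi(cv2.inRange(hsv,(105,120,40),(130,255,255)),340,420,180,270)
ys,xs=np.nonzero(blue); print("blue rack",rect(W(np.c_[xs,ys],.03)))
gray=roi(cv2.inRange(hsv,(0,0,60),(180,75,175)),175,280,180,248)
gray=cv2.morphologyEx(gray,cv2.MORPH_OPEN,np.ones((3,3)))
n,l,s,_=cv2.connectedComponentsWithStats(gray); k=1+np.argmax(s[1:,4]); m=(l==k).astype(np.uint8)
ys,xs=np.nonzero(m); P=W(np.c_[xs,ys],.01); print("plate",rect(P),"px",cv2.boxPoints(cv2.minAreaRect(np.c_[xs,ys].astype(np.float32))).tolist())
red=roi(cv2.inRange(hsv,(0,170,120),(6,255,255)),170,230,190,230)
ys,xs=np.nonzero(red); print("red px",xs.mean(),ys.mean(),len(xs))
for z in(.19,.2,.205): print(z,rect(W(np.c_[xs,ys],z)))
s_=f.copy(); s_[blue>0]=(255,255,0); cs,_=cv2.findContours(m,0,2); cv2.drawContours(s_,cs,-1,(0,255,0),1); s_[red>0]=(255,0,255)
cv2.imwrite("pics/c1.png",np.hstack([cv2.resize(s_[175:275,150:420],None,fx=2.9,fy=2.9,interpolation=0)]))
E
```

```text
blue rack [ 452.6 -305.1  218.5  155.6    2.6]
plate [479.1 195.9 121.1 291.8  14.2] px [[170.9844970703125, 205.43212890625], [261.2947998046875, 184.78976440429688], [269.8161315917969, 222.07058715820312], [179.50582885742188, 242.71295166015625]]
red px 197.92156862745097 210.95098039215685 102
0.19 [470.8 230.5  16.1  47.9  15.4]
0.2 [470.  228.4  15.9  47.5  15.4]
0.205 [469.6 227.4  15.9  47.3  15.4]
```

View pics/c1.png

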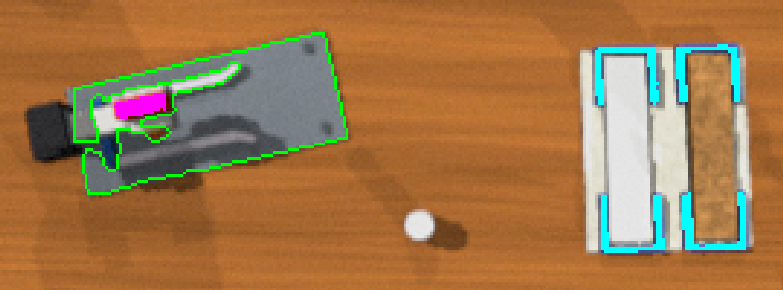

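The overlay matches the known sizes. The plate measures 121 x 292 mm against 120 x 290, and the blue walls come out at 218 mm against about 220. So the gauge's +x is at 104.2° and the raise's home is at (479,196). The rack is yawed 2.6°, with the cork around (455,-350).

```bash
cat >> h.py <<'E'
GY=104.2; GO=np.array([.4791,.1959])-(-.025)*np.array([np.cos(np.radians(GY)),np.sin(np.radians(GY))])
def g2w(x,y=0):
    a=np.radians(GY); return GO+x*np.array([np.cos(a),np.sin(a)])+y*np.array([-np.sin(a),np.cos(a)])
def w2g(p):
    a=np.radians(GY); d=np.array(p)-GO; return np.array([d@[np.cos(a),np.sin(a)],d@[-np.sin(a),np.cos(a)]])
def mv(p,yaw):
    s=env.read_state(); R=np.array(s["orientation"]); a=np.radians(yaw)
    T=np.array([[np.cos(a),np.sin(a),0],[np.sin(a),-np.cos(a),0],[0,0,-1]])
    print("row",np.round(R.T@(np.array(p)-s["ee_pos"])/.5,4).tolist(),np.round(cv2.Rodrigues(R.T@T)[0].ravel()/np.pi,4).tolist())
E
python3 - <<'E'
from h import *
c=camera("top"); print(plane(c,395.6,226.2,.032))
mv([.4546,-.3501,.12],2.6); print(g2w(-.145))
E
```

```text
[ 0.45058235 -0.35145501  0.032     ]
row [0.6467, -0.3013, 0.2499] [-0.0003, 0.0, 0.0861]
[0.50853689 0.07956656]
```

>>> apply_moves(rows="0.64 -0.3 0.25 0 0 0.086 0.1;0.64 -0.3 0.25 0 0 0.086 0.1;0.64 -0.3 0.25 0 0 0.086 0.1;0.64 -0.3 0.25 0 0 0.086 0.1;0.64 -0.3 0.25 0 0 0.086 0.1;0.64 -0.3 0.25 0 0 0.086 0.1;0.64 -0.3 0.25 0 0 0.086 0.1;0.64 -0.3 0.25 0 0 0.086 0.1;0.64 -0.3 0.25 0 0 0.086 0.1;0.64 -0.3 0.25 0 0 0.086 0.1", newtons=40)

```text
time_s: 1.45
ee_pos: [0.4511, -0.3532, 0.1208]
orientation: [[0.999, 0.044, 0.001], [0.044, -0.999, -0.001], [0.001, 0.001, -1.0]]
contact_force: [0.3, -0.6, 0.3]
finger_gap: 0.0768
grasp_force: 0.0
```

```bash
python3 - <<'E'
from h import *
mv([.452,-.351,.023],2.6); c=camera("top"); cv2.imwrite("pics/t2.png",cv2.resize(c["frame"][150:300,300:460],None,fx=4,fy=4)); print(env.read_state()["ee_pos"],env.read_state()["finger_gap"])
E
```

```text
row [0.0019, -0.0045, 0.1956] [0.0002, -0.0002, -0.0005]
[ 0.45116156 -0.35307962  0.12071104] 0.07686224850971413
```

View pics/t2.png

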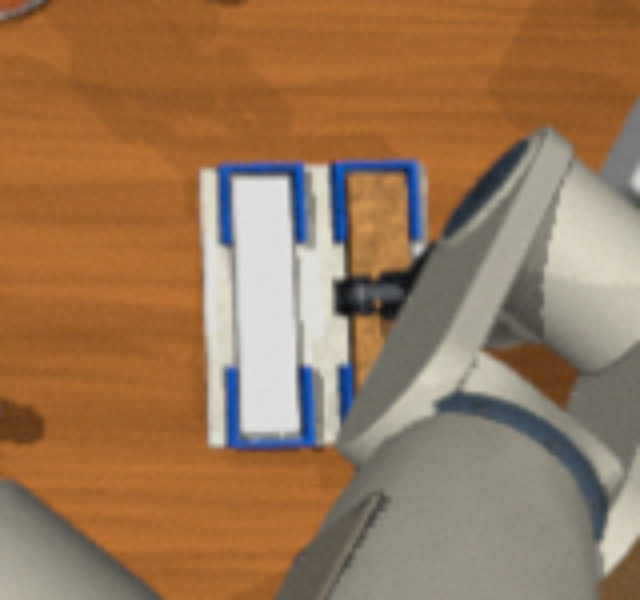

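The crop shows the gripper straddling the middle of the cork, with the finger at about (375,293) in the crop and in line with the lane. I'll descend and grip.

>>> apply_moves(rows="0.002 -0.0045 0.1 0 0 0 0.1;0.002 -0.0045 0.15 0 0 0 0.1;0.002 -0.0045 0.18 0 0 0 0.1;0.002 -0.0045 0.196 0 0 0 0.1;0.002 -0.0045 0.196 0 0 0 0.1;0.002 -0.0045 0.196 0 0 0 1;0.002 -0.0045 0.196 0 0 0 1;0.002 -0.0045 0.196 0 0 0 1;0.002 -0.0045 0.196 0 0 0 1;0.002 -0.0045 0.196 0 0 0 1", newtons=40)

```text
time_s: 2.75
ee_pos: [0.4532, -0.3503, 0.0233]
orientation: [[0.999, 0.046, 0.001], [0.046, -0.999, -0.001], [0.001, 0.001, -1.0]]
contact_force: [0.1, -0.3, 6.8]
finger_gap: 0.0457
grasp_force: 41.7
```

>>> apply_moves(rows="0 0 -0.05 0 0 0 1;0 0 -0.1 0 0 0 1;0 0 -0.2 0 0 0 1;0 0 -0.28 0 0 0 1;0 0 -0.28 0 0 0 1;0 0 -0.28 0 0 0 1")

```text
time_s: 3.5
ee_pos: [0.4522, -0.3495, 0.1619]
orientation: [[0.999, 0.046, -0.0], [0.046, -0.999, 0.0], [-0.0, -0.0, -1.0]]
contact_force: [-0.6, -0.8, -1.6]
finger_gap: 0.0453
grasp_force: 42.4
```

```bash
python3 - <<'E'
from h import *
p=g2w(-.145); mv([p[0],p[1],.163],GY); print(env.read_state()["ee_pos"],env.read_state()["finger_gap"],env.read_state()["contact_force"])
E
```

```text
row [0.1517, -0.8521, -0.002] [-0.0002, -0.0, -0.5643]
[ 0.45220757 -0.34949317  0.16190979] 0.04532986218258338 [-0.61005221 -0.76025181 -1.58037762]
```

>>> apply_moves(rows="0.03 -0.15 0 0 0 -0.06 1;0.05 -0.25 0 0 0 -0.12 1;0.07 -0.35 0 0 0 -0.18 1;0.08 -0.45 0 0 0 -0.24 1;0.1 -0.55 0 0 0 -0.3 1;0.11 -0.6 0 0 0 -0.36 1;0.12 -0.65 0 0 0 -0.42 1;0.13 -0.7 0 0 0 -0.48 1;0.14 -0.75 0 0 0 -0.54 1;0.145 -0.8 0 0 0 -0.564 1;0.1517 -0.852 0 0 0 -0.564 1;0.1517 -0.852 0 0 0 -0.564 1")

```text
time_s: 5.0
ee_pos: [0.5081, 0.0803, 0.1608]
orientation: [[-0.246, 0.969, -0.003], [0.969, 0.246, -0.0], [0.0, -0.003, -1.0]]
contact_force: [-0.4, 0.1, -1.4]
finger_gap: 0.0455
grasp_force: 42.3
```

>>> apply_moves(rows="0 0 0.1 0 0 0 1;0 0 0.15 0 0 0 1;0 0 0.15 0 0 0 1;0 0 0.15 0 0 0 1")

```text
time_s: 5.5
ee_pos: [0.5092, 0.0788, 0.0877]
orientation: [[-0.244, 0.97, 0.0], [0.97, 0.244, -0.0], [-0.0, 0.0, -1.0]]
contact_force: [0.2, -0.3, -0.8]
finger_gap: 0.0451
grasp_force: 42.2
```

```bash
python3 - <<'E'
from h import *
p=g2w(-.145); mv([p[0],p[1],.027],GY); s=env.read_state(); print(s["ee_pos"],w2g(s["ee_pos"][:2]),s["finger_gap"])
c=camera("top"); cv2.imwrite("pics/t3.png",cv2.resize(c["frame"][150:290,140:330],None,fx=4,fy=4))
c=camera("scene"); cv2.imwrite("pics/s3.png",cv2.resize(c["frame"][180:350,230:450],None,fx=3.5,fy=3.5))
E
```

```text
row [0.0019, -0.0009, 0.1214] [0.0, 0.0, -0.0005]
[0.50917615 0.07877519 0.08768059] [-0.145924  -0.0004256] 0.045120258800110086
```

View pics/t3.png

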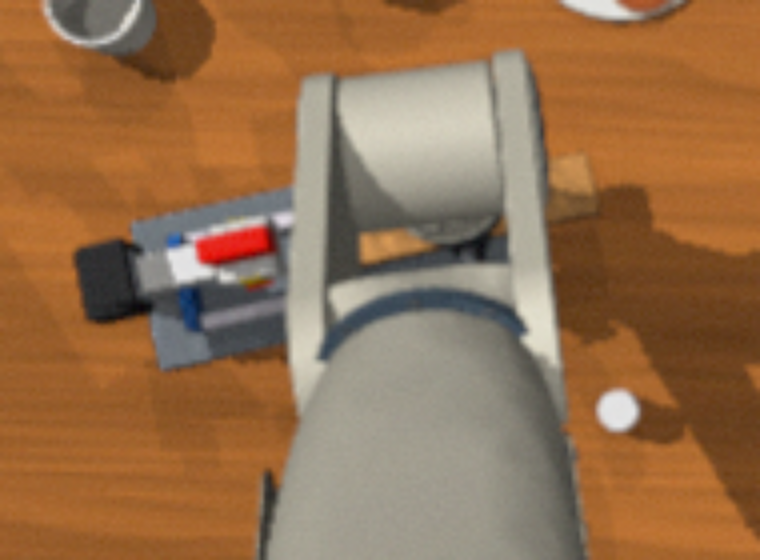

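View pics/s3.png

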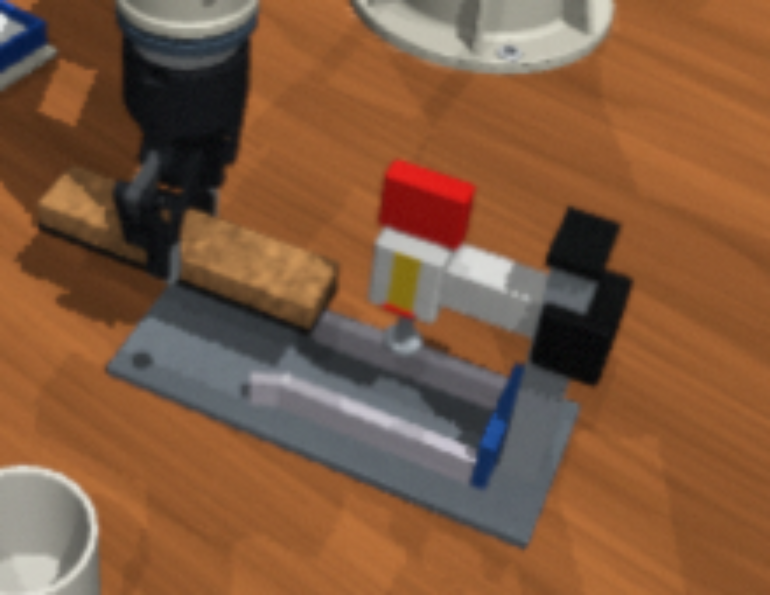

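The raise hangs level and in line with the channel, with its front end just before the head. The alignment looks right, so I'll lower it.

>>> apply_moves(rows="0.002 0 0.05 0 0 0 1;0.002 0 0.08 0 0 0 1;0.002 0 0.1 0 0 0 1;0.002 0 0.11 0 0 0 1;0.002 0 0.116 0 0 0 1;0.002 0 0.12 0 0 0 1;0.002 0 0.12 0 0 0 1;0.002 0 0.12 0 0 0 1")

```text
time_s: 6.6
ee_pos: [0.5088, 0.0802, 0.0275]
orientation: [[-0.244, 0.97, 0.0], [0.97, 0.244, 0.0], [-0.0, 0.0, -1.0]]
contact_force: [-1.1, -0.3, -1.5]
finger_gap: 0.0453
grasp_force: 42.3
```

>>> apply_moves(rows="0 0 0.002 0 0 0 1;0 0 0.004 0 0 0 1;0 0 0.004 0 0 0 1")

```text
time_s: 6.98
ee_pos: [0.5088, 0.0802, 0.0272]
orientation: [[-0.244, 0.97, 0.0], [0.97, 0.244, 0.0], [-0.0, 0.0, -1.0]]
contact_force: [-7.7, -1.4, 27.9]
finger_gap: 0.0454
grasp_force: 46.0
```

>>> apply_moves(rows="0 0 -0.003 0 0 0 1;0 0 -0.003 0 0 0 0.1;0 0 -0.003 0 0 0 0.1;0 0 -0.003 0 0 0 0.1;0 0 -0.003 0 0 0 0.1;0 0 -0.05 0 0 0 0.1;0 0 -0.11 0 0 0 0.1;0 0 -0.11 0 0 0 0.1;0 0 -0.11 0 0 0 0.1")

```text
time_s: 8.1
ee_pos: [0.5084, 0.0801, 0.0799]
orientation: [[-0.244, 0.97, -0.0], [0.97, 0.244, -0.0], [0.0, -0.0, -1.0]]
contact_force: [-0.1, -0.7, -0.4]
finger_gap: 0.0765
grasp_force: 0.0
```

```bash
python3 - <<'E'
from h import *
p=g2w(-.215); s=env.read_state(); mv([p[0],p[1],s["ee_pos"][2]],GY);  print(s["ee_pos"],w2g(s["ee_pos"][:2]),s["finger_gap"])
c=camera("scene"); cv2.imwrite("pics/s4.png",cv2.resize(c["frame"][180:350,230:450],None,fx=3.5,fy=3.5))
E
```

```text
row [-0.1411, 0.0001, -0.0] [-0.0001, -0.0, -0.0004]
[0.50841087 0.08010406 0.07987643] [-1.44448004e-01 -9.68793796e-06] 0.07652313784256075
```

View pics/s4.png

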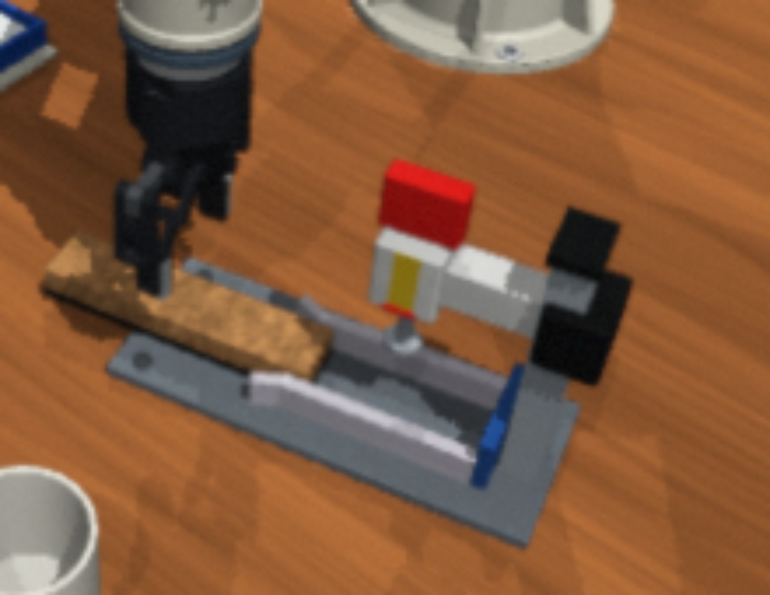

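The raise lies flat, with its front end inside the mouth and the gripper clear above it. Next I'll regrip 70 mm back from its centre.

>>> apply_moves(rows="-0.07 0 0 0 0 0 0.1;-0.141 0 0 0 0 0 0.1;-0.141 0 0 0 0 0 0.1;-0.141 0 0.05 0 0 0 0.1;-0.141 0 0.1 0 0 0 0.1;-0.141 0 0.1 0 0 0 0.1;-0.141 0 0.1 0 0 0 0.1;-0.141 0 0.1 0 0 0 1;-0.141 0 0.1 0 0 0 1;-0.141 0 0.1 0 0 0 1;-0.141 0 0.1 0 0 0 1;-0.141 0 0.1 0 0 0 1", newtons=25)

```text
time_s: 9.65
ee_pos: [0.5264, 0.0118, 0.0308]
orientation: [[-0.244, 0.97, 0.001], [0.97, 0.244, 0.0], [-0.0, 0.001, -1.0]]
contact_force: [-0.4, -0.1, 6.3]
finger_gap: 0.0455
grasp_force: 32.4
```

```bash
python3 - <<'E'
from h import *
p=g2w(-.095); s=env.read_state(); mv([p[0],p[1],s["ee_pos"][2]],GY);  print(s["ee_pos"],w2g(s["ee_pos"][:2]),s["finger_gap"],s["grasp_force"],s["contact_force"])
E
```

```text
row [0.2402, -0.0018, -0.0] [0.0003, 0.0001, -0.0004]
[0.52643252 0.01180068 0.03083394] [-0.21508525 -0.00072537] 0.04549385465981282 32.421661019325256 [-0.40519779 -0.06405339  6.28248076]
```

>>> apply_moves(rows="0.03 -0.001 0 0 0 0 1;0.06 -0.001 0 0 0 0 1;0.09 -0.001 0 0 0 0 1;0.12 -0.001 0 0 0 0 1;0.15 -0.001 0 0 0 0 1;0.18 -0.001 0 0 0 0 1;0.2 -0.001 0 0 0 0 1;0.21 -0.001 0 0 0 0 1;0.22 -0.001 0 0 0 0 1;0.22 -0.001 0 0 0 0 1")

```text
time_s: 10.9
ee_pos: [0.4997, 0.1184, 0.0313]
orientation: [[-0.245, 0.97, 0.002], [0.97, 0.245, -0.0], [-0.001, 0.002, -1.0]]
contact_force: [0.1, -1.3, 11.3]
finger_gap: 0.0453
grasp_force: 33.0
```

>>> apply_moves(rows="0.004 0 0 0 0 0 1;0.008 0 0 0 0 0 1;0.012 0 0 0 0 0 1;0.016 0 0 0 0 0 1;0.02 0 0 0 0 0 1;0.02 0 0 0 0 0 1")

```text
time_s: 11.65
ee_pos: [0.498, 0.125, 0.0313]
orientation: [[-0.246, 0.969, 0.003], [0.969, 0.246, -0.004], [-0.004, 0.002, -1.0]]
contact_force: [7.3, -28.5, 10.4]
finger_gap: 0.045
grasp_force: 33.0
```

The force is purely along the channel, 29 N, at the expected position, so the raise is at the stop. I'll relax the push slightly, release and check.

>>> apply_moves(rows="-0.004 0 0 0 0 0 1;-0.005 0 0 0 0 0 0.2;-0.005 0 0 0 0 0 0.1;-0.005 0 0 0 0 0 0.1;-0.005 0 0 0 0 0 0.1;-0.005 0 -0.05 0 0 0 0.1;-0.005 0 -0.1 0 0 0 0.1;-0.1 0 -0.2 0 0 0 0.1;-0.2 0 -0.3 0 0 0 0.1;-0.24 0 -0.4 0 0 0 0.1;-0.24 0 -0.44 0 0 0 0.1;-0.24 0 -0.44 0 0 0 0.1")

```text
time_s: 13.15
ee_pos: [0.5265, 0.0113, 0.2523]
orientation: [[-0.243, 0.97, 0.004], [0.97, 0.243, 0.0], [-0.001, 0.004, -1.0]]
contact_force: [-0.7, 0.2, 0.1]
finger_gap: 0.0767
grasp_force: 0.0
```

```bash
python3 - <<'E'
from h import *
s=env.read_state(); print(s["ee_pos"],w2g(s["ee_pos"][:2]),s["finger_gap"])
p=g2w(.010); mv([p[0],p[1],.245],GY)
a=camera("scene"); b=camera("top")
for c,x0 in((a,0),(b,0)):
    for x in(-.125,): print(proj(c,[[*g2w(x,y),.036] for y in(-.023,.023)]).round(1).tolist())
cv2.imwrite("pics/v5.png",np.hstack([cv2.resize(a["frame"][210:340,250:420],(400,306)),cv2.resize(b["frame"][170:255,150:262],(400,306))]))
E
```

```text
[0.52654591 0.01132289 0.25227758] [-0.21557625 -0.00071809] 0.0767088741754239
row [0.4512, -0.0024, 0.0142] [0.0012, 0.0003, -0.0006]
[[284.7, 273.9], [293.5, 261.4]]
[[249.1, 198.6], [252.3, 213.0]]
```

View pics/v5.png

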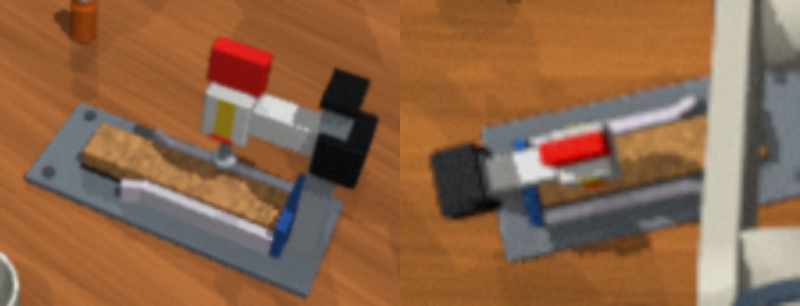

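The raise's free end matches the home prediction in the scene view: it is seen at about (83,152)–(100,124) and predicted at (82,150)–(102,121). The head is still up. Now I'll press the handle with shut fingers.

>>> apply_moves(rows="0.1 -0.002 0.014 0 0 0 1;0.2 -0.002 0.014 0 0 0 1;0.3 -0.002 0.014 0 0 0 1;0.4 -0.002 0.014 0 0 0 1;0.451 -0.002 0.014 0 0 0 1;0.451 -0.002 0.014 0 0 0 1;0.451 -0.002 0.014 0 0 0 1;0.451 -0.002 0.03 0 0 0 1;0.451 -0.002 0.05 0 0 0 1;0.451 -0.002 0.05 0 0 0 1")

```text
time_s: 14.5
ee_pos: [0.4689, 0.2293, 0.224]
orientation: [[-0.243, 0.97, -0.002], [0.97, 0.243, -0.001], [-0.0, -0.002, -1.0]]
contact_force: [-0.4, -0.4, 0.7]
finger_gap: 0.0001
grasp_force: 0.0
```

>>> apply_moves(rows="0 0 0.012 0 0 0 1;0 0 0.024 0 0 0 1;0 0 0.036 0 0 0 1;0 0 0.048 0 0 0 1;0 0 0.06 0 0 0 1;0 0 0.072 0 0 0 1;0 0 0.084 0 0 0 1;0 0 0.096 0 0 0 1;0 0 0.108 0 0 0 1;0 0 0.118 0 0 0 1;0 0 0.124 0 0 0 1;0 0 0.124 0 0 0 1")

```text
time_s: 16.0
ee_pos: [0.4687, 0.2301, 0.1628]
orientation: [[-0.244, 0.97, -0.002], [0.97, 0.244, -0.0], [0.0, -0.002, -1.0]]
contact_force: [-0.5, -0.5, 0.6]
finger_gap: 0.0001
grasp_force: 0.1
```

>>> apply_moves(rows="0 0 0.003 0 0 0 1;0 0 0.005 0 0 0 1;0 0 0.007 0 0 0 1;0 0 0.009 0 0 0 1;0 0 0.009 0 0 0 1")

```text
time_s: 16.62
ee_pos: [0.4688, 0.2301, 0.159]
orientation: [[-0.244, 0.97, -0.001], [0.97, 0.244, -0.0], [0.0, -0.001, -1.0]]
contact_force: [-5.4, 0.1, 8.6]
finger_gap: 0.0
grasp_force: 4.5
```

```bash
python3 - <<'E'
from h import *
a=camera("scene"); print(proj(a,[[*g2w(.010),z] for z in(.145,.15,.205)]).round(1).tolist())
cv2.imwrite("pics/v6.png",cv2.resize(a["frame"][180:340,250:440],None,fx=3.5,fy=3.5))
E
```

```text
[[349.2, 253.3], [349.5, 251.5], [352.9, 231.1]]
```

View pics/v6.png

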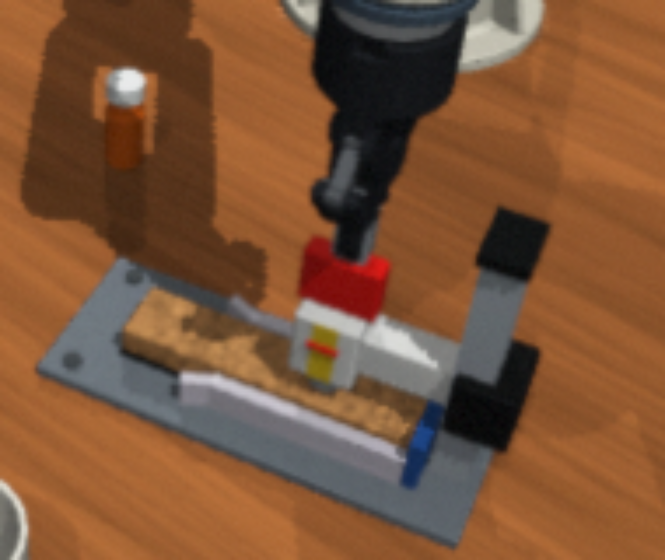

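The head is down, the foot is on the cork and the red pointer is up in the scale. I'll push a little more to confirm the end stop, then retreat.

>>> apply_moves(rows="0 0 0.002 0 0 0 1;0 0 0.003 0 0 0 1;0 0 0.003 0 0 0 1")

```text
time_s: 17.05
ee_pos: [0.4689, 0.2301, 0.1589]
orientation: [[-0.244, 0.97, -0.001], [0.97, 0.244, 0.0], [0.0, -0.001, -1.0]]
contact_force: [-9.6, -3.2, 24.1]
finger_gap: -0.0
grasp_force: 12.6
```

At the end stop: the force rose to 24 N with no further travel. Retreating straight up.

>>> apply_moves(rows="0 0 -0.02 0 0 0 1;0 0 -0.08 0 0 0 1;0 0 -0.16 0 0 0 1;0 0 -0.2 0 0 0 1;0 0 -0.2 0 0 0 1;0 0 -0.2 0 0 0 1;0 0 -0.2 0 0 0 1")

```text
time_s: 17.92
ee_pos: [0.4688, 0.2298, 0.256]
orientation: [[-0.244, 0.97, -0.002], [0.97, 0.244, -0.001], [-0.0, -0.002, -1.0]]
contact_force: [1.0, 0.5, 0.8]
finger_gap: -0.0002
grasp_force: 0.0
```

```bash
python3 - <<'E'
from h import *
a=camera("scene"); cv2.imwrite("pics/v7.png",cv2.resize(a["frame"][180:340,250:440],None,fx=3.5,fy=3.5))
E
```

```text
(no output)
```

View pics/v7.png

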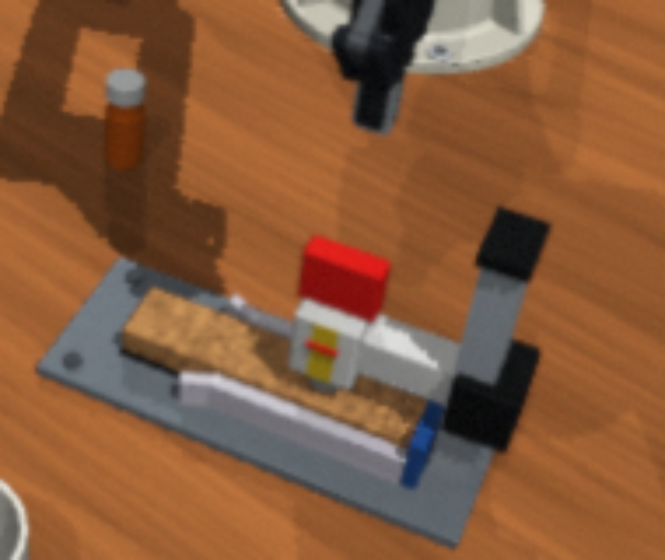

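The picture shows the head still down with the foot on the cork (fin at about (343,275)), the raise against the blue stop, and the gripper clear above.

```bash
python3 -c "
from plant import env
print(env.finish_job())"
```

```text
the job is handed in; nothing more can be done
None
```

The cork raise is home against the blue stop and let go, and the gauge head is down on its end stop with the foot on the cork. I handed the job in after about 18 s of the 69 s allowed; no verdict came back.

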